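# Hold the turntable guard gate wide

### The job

Open the self-closing guard gate of the caliper turntable pen and hold it open for the fitter: first squeeze the post catch fully home (it stays), then squeeze the gate handle's sprung trigger fully and, keeping it squeezed, swing the gate out past its detent until it stands wide open, at least 70 degrees. A spring pulls the gate shut, so finish still gripping the squeezed handle and holding the gate wide and still; nothing is let go. Leave the loose brake parts on the counter where they are.

Things in the scene. Friction and masses are not known exactly. Their poses are not given: they have to be found in the camera images.
- pen: Fixed galvanized guard pen, 310 x 275 mm, walls 102 mm high, round a turntable with a rusted caliper half. Origin on the counter. Its x runs along the shut gate (y = 0) from the dark latch post (74 x 50 mm, 88 mm high, centre x = -131 mm) to the hinge post (x = 120 mm); the bay lies at +y, the gate opens outwards to -y. Its yaw varies.
- catch_grip (a point): Catch on the latch post: two upright steel tabs, 8 mm thick (x), 24 wide (y), 95 to 165 mm above the counter. Point: middle of the squeezed pair, 142 mm up, fixed; axes as the pen's. Fixed ear on the -x side (outer face at -14 mm), sliding tab on the +x side (outer face at +26 mm, squeezed +14). The tab's bolt runs low towards the gate, top 102 mm up; the gate handle starts 62 mm past the tab.
- catch (a joint): Travel of the post catch's sliding tab towards the fixed ear, m: 0 as found (its bolt bars the gate), 0.012 squeezed home (bolt clear). About 4 N moves it; it has friction, no spring, and stays where it is left.
- handle_grip (a point): Gate handle: two upright steel plates on the gate's top edge, 30 mm wide (x), 8 thick (y), 111 to 165 mm above the counter. Point: middle of the squeezed pair, 142 mm up, 160 mm from the hinge; turns with the gate. x along the gate to the hinge, y across it to the inside (as the pen's when shut). Fixed plate inside (outer face y = +10 mm), sprung trigger outside (outer face y = -20, squeezed -10).
- trigger (a joint): Travel of the handle's trigger towards the fixed plate, m: 0 free, 0.010 fully squeezed. Sprung: 2.5 N starts it, 6 N holds it fully in; it springs back when let go. It draws the gate's own bolt from the strike on the latch post (needs over 7 mm); keep it squeezed while swinging.
- gate_hinge (a point): A point on the gate's vertical hinge axis, 100 mm above the counter; axes as the pen's.
- gate (a joint): Opening angle of the barred gate (200 mm long, top edge 105 mm up), rad: 0 shut, growing counter-clockwise seen from above as it swings outwards, stop at 1.5. Closing spring: about 0.6 N at the handle when shut, 3 N when wide. A ball detent resists between about 0.6 and 0.8 rad, with up to about 4 N more at the handle; the gate does not stay open by itself.
- pad_a: Loose bystander: steel brake pad with copper shim, 115 x 46 x 16 mm, lying flat near the latch-post side; origin at the centre of its underside.
- pad_b: Loose bystander: the same sort of brake pad, 115 x 46 x 16 mm, lying out in front of the gate, clear of its sweep; origin at the centre of its underside.
- bleeder_cap: Loose bystander: small orange plastic bleeder cap, 22 mm across, 22 mm high, standing; origin at the centre of its underside.
- retaining_pin: Loose bystander: black retaining pin, about 84 mm long, 12 mm high, lying along its own x; origin on its underside.

How it is judged:
By the outcome, as a careful person would: the job done as asked, in the order asked, and still so for the second after the job is handed in, while the arm keeps its last pose, push and grip.
It also fails if it takes over 54 s, if anything falls off the work surface, if the arm or the gripper's body presses on something with over 40 N, if the wrist force passes 120 N, or if a joint passes its speed limit or range.

### The arm

A 6-joint arm with a two-finger parallel gripper is mounted at the origin on the work surface. World frame = base frame: x ahead of the robot, y to its left, z up, the work surface at z = 0. Lengths are in m, angles in rad, forces in N, time in s.
With the tool pointing down it reaches from about 0.225 to 0.875 m from the base axis. Payload 3.4 kg.
Tool frame: the origin (TCP) lies midway between the tips of the shut fingers; the grasp point (between the pads) lies 19 mm behind it; z points along the fingers, y is the direction in which the jaws open and shut (so a half turn about z gives the same grasp; the last joint's range is limited). The gripper opens to 85 mm and grips with 20 to 120 N. Pads are 22 mm wide; open, the fingers measure 114 mm over their backs; the gripper's body (76 mm by 85 mm) begins 54 mm behind the grasp point. The pads swing forward as they close: fully open they stand 13 mm farther back than shut.
Start: joints at [1.089, 0.276, 1.505, -0, 1.361, -0.121], TCP at [0.203, 0.538, 0.211] pointing down, gripper open.
Joint ranges: [-2.89, 2.89], [-0.75, 2.08], [0.22, 2.7], [-1.18, 4.32], [0.11, 2.71], [-2.7, 2.7]. Speed limits (rad/s): [2.57, 2.57, 3.14, 3.14, 3.14, 3.14].

### API

Orientations are given as a rotation vector (axis times angle).
In Python, from plant import arm gives the robot as it stands.
- The arm moves only by the tool move_arm, never from a script. Its argument "commands" is a list of rows, each an object of numbers: "x", "y", "z": the shift along the tool's x, y, z in units of 2 cm (1.0 is 2 cm); "wx", "wy", "wz": the turn, a rotation vector about the tool's x, y, z in units of 6 degrees (1.0 is 6 degrees); "grip": the closure, from 0 (fully open) to 1 (shut). A call has 1 to 20 rows; each row shifts and turns the pose as measured when the row begins, along the tool's axes as they then stand; what a row does not reach is not made up. A row lasts 1/10 s, in which the tool goes at most 50 mm and 8.59 degrees, less where a joint would pass 70% of its speed; a pose out of reach is approached as far as the arm can. A call with a number of a shift or a turn outside -1 to 1 is refused whole. A call with a gripper value outside its range is refused whole. The fingers move at their own pace and stop on an object; the grip force is fixed at half the most. Time passes only in rows, so rows that do not move let the fingers close. It gives the time, the measured TCP pose, the force and the opening at its end, in the units of the state.
- arm.observe(): the state, without advancing time (a new reading comes with each control period).
- arm.get_image(name): name is "scene" or "top"; returns the picture (420x560x3 uint8, blue, green, red); there is no depth.
- arm.camera_model(name): a dict with "mtx" (3x3 intrinsics, pixels), "xyz" and "rotation" of the camera in the world. Camera axes: x right, y down, z forward; pixel columns grow to the right and rows downward; lengths in m; the calibration is good to about 2 mm. A picture is of the moment at which its call begins. camera_model takes no time and is no camera call.
- arm.hand_in(): hands the job in, once; it reports no verdict.
The state is a dict: "t": time; "q": joint angles; "qd": joint speeds; "joint_torque": joint torques, N m; "eef_pos": TCP position; "orientation": TCP orientation; "wrist_force": force on the tool from outside, world axes, zero at the start; "wrist_torque": the same for the moment, N m; "opening": finger opening in m.
Only numpy, scipy, OpenCV 4.12 (cv2) and the standard library are available. Lean on these libraries where they do the work, as an engineer would, in place of code of your own. Each camera call takes 0.05 s, during which the arm holds its last target. There are 200 camera calls.

## Working session

There is one attempt and no reset: what is moved stays moved. The work goes in short steps, Python scripts to look and compute and a tool call to move; the robot and the scene stay as the last step left them, time stands still between calls to the robot, and variables do not carry over. Pictures are saved under pics/ and viewed, about 8 in all and at most 12, crops included, and the job is handed in when it is done.

Besides the shell and the picture viewer there is one more tool, called after ">>>" as a command line: name --argument value ..., lists and objects as JSON in quotes. move_arm: Moves the arm, as the interface text tells. Its arguments: {"type":"object","properties":{"commands":{"type":"array","items":{"type":"object","properties":{"x":{"type":"number","minimum":-1,"maximum":1},"y":{"type":"number","minimum":-1,"maximum":1},"z":{"type":"number","minimum":-1,"maximum":1},"wx":{"type":"number","minimum":-1,"maximum":1},"wy":{"type":"number","minimum":-1,"maximum":1},"wz":{"type":"number","minimum":-1,"maximum":1},"grip":{"type":"number"}}}}},"required":["commands"]}

```bash
mkdir -p pics; ls
python3 - <<'E'
from plant import arm
import cv2
for n in("scene","top"):
    cv2.imwrite(f"pics/{n}0.png",arm.get_image(n)); m=arm.camera_model(n); print(n,m)
s=arm.observe(); print(s)
E
```

```text
pics
scene {'mtx': array([[449.83134236,   0.        , 286.1943147 ],
       [  0.        , 449.83134236, 203.84672718],
       [  0.        ,   0.        ,   1.        ]]), 'xyz': array([ 0.90448028, -0.47500034,  0.71393431]), 'rotation': array([-2.30183946, -0.76195852,  0.30578019])}
top {'mtx': array([[537.04954319,   0.        , 292.36626573],
       [  0.        , 537.04954319, 208.11832311],
       [  0.        ,   0.        ,   1.        ]]), 'xyz': array([ 0.41667951, -0.01728149,  1.0941029 ]), 'rotation': array([-2.16872188,  2.11843389, -0.15787262])}
{'t': 0.1, 'q': array([ 1.08901846e+00,  2.76538976e-01,  1.50600900e+00, -8.98507286e-06,
        1.36070581e+00, -1.20990391e-01]), 'qd': array([-2.70834718e-04, -1.68850173e-03, -3.89036639e-03, -4.42954157e-05,
       -3.93871555e-04, -1.17556143e-03]), 'joint_torque': array([ 2.05472468e-03, -4.17695224e+01, -2.46405923e+01,  4.73776299e-05,
        5.86491326e-03,  1.49912603e-05]), 'eef_pos': array([0.20274774, 0.53752712, 0.21002114]), 'orientation': array([-5.63564878e-01, -3.09013714e+00,  2.49540183e-03]), 'wrist_force': array([ 0.02026778, -0.89938419,  0.27365795]), 'wrist_torque': array([-0.01443372, -0.02158879,  0.01880005]), 'opening': 0.08545429470932653}
```

View pics/top0.png

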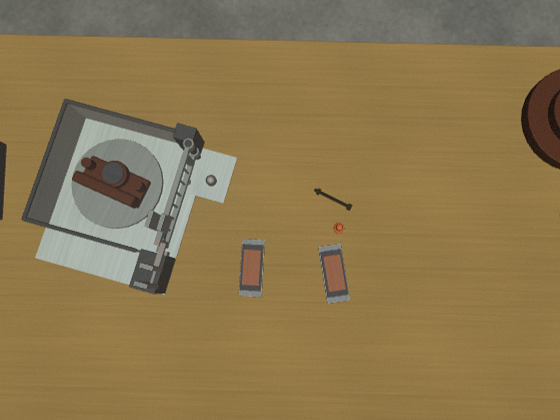

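View pics/scene0.png

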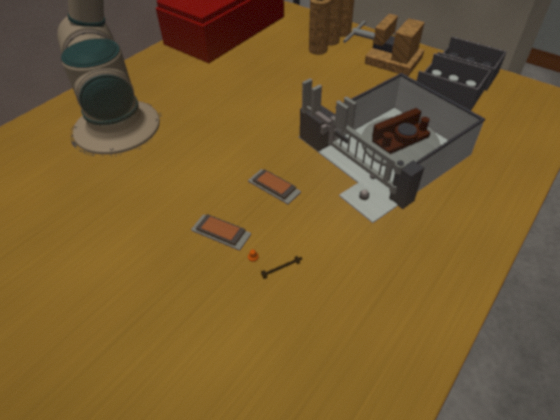

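The top view shows the pen at upper left: latch post around (152,272), hinge post around (187,135). The catch tabs are near (145,270) and the handle plates near (160,225). The pads are at (252,268) and (334,273). I'll zoom in on both views.

```bash
python3 - <<'E'
import cv2,numpy as np
a=cv2.imread("pics/top0.png")[120:310,110:250]; b=cv2.imread("pics/scene0.png")[65:215,285:435]
a=cv2.resize(a,None,fx=3,fy=3,interpolation=cv2.INTER_CUBIC);b=cv2.resize(b,None,fx=2.5,fy=2.5,interpolation=cv2.INTER_CUBIC)
o=np.zeros((570,795,3),np.uint8);o[:570,:420]=a;o[:375,420:795]=b
o=np.clip(o*1.5,0,255).astype(np.uint8)
cv2.imwrite("pics/crop0.png",o)
E
cat > h.py <<'E'
from plant import arm
import numpy as np, cv2
from scipy.spatial.transform import Rotation as R
def ray(n,px,z):
    m=arm.camera_model(n);Rm=R.from_rotvec(m["rotation"]).as_matrix()
    d=Rm@np.linalg.solve(m["mtx"],[px[0],px[1],1.]);c=m["xyz"];return c+d*(z-c[2])/d[2]
def proj(n,P):
    m=arm.camera_model(n);Rm=R.from_rotvec(m["rotation"]).as_matrix()
    p=m["mtx"]@(Rm.T@(np.asarray(P)-m["xyz"]));return p[:2]/p[2]
E
```

```text
(no output)
```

View pics/crop0.png

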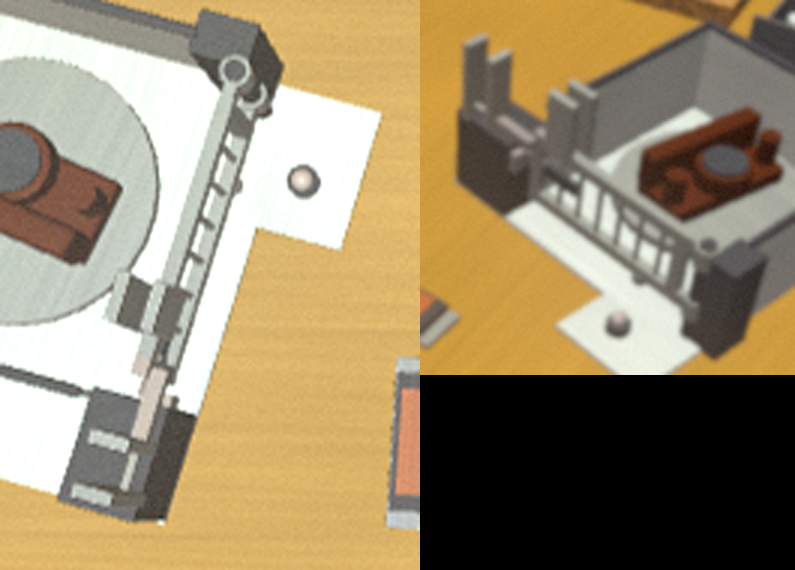

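Crop readings (full pixels): ear top (140.3,285.3), tab top (146.3,266.7), inner plate top (149.3,219), trigger top (161.7,222.7). Next I cast these onto z=0.165 and check the spacings.

Run:
```python
from h import *
c=lambda x,y:(110+x/3,120+y/3)
s=lambda x,y:(285+(x-420)/2.5,65+y/2.5)
ear=ray("top",c(91,496),.165);tab=ray("top",c(109,440),.165);inn=ray("top",c(118,297),.165);tri=ray("top",c(155.5,308),.165)
print(ear,tab,inn,tri,np.linalg.norm(tab-ear),np.linalg.norm(tri-inn))
v=tab-ear;print("yaw tabs",np.degrees(np.arctan2(v[1],v[0])))
v=inn-tri;print("yaw handle",np.degrees(np.arctan2(v[1],v[0]))-90)
for k in((95,390),(145,520),(60,500)): print("post",ray("top",c(*k),.088))
print("plate yaw",[ray("top",c(*k),0) for k in((380,112),(342,248),(258,228))])
print("ears scene",[ray("scene",s(*k),.165)for k in((476,40),(500,57),(563,97),(583,88))])
# yaw from white base edges
a,b=[ray("top",c(*k),0)for k in((342,248),(380,112))];v=b-a;yaw=np.arctan2(v[1],v[0]);print(np.degrees(yaw))
yaws=[yaw]
# layout consistency: catch->pen: mid x of ear=-10,tab +22
for y in (yaw,):
    e=np.array([np.cos(y),np.sin(y)]);n=np.array([-e[1],e[0]])
    cg=((ear+tab)/2)[:2]-.006*e; hg=((inn+tri)/2)[:2]+.005*n
    print("catch",cg,"handle",hg,"rel",(hg-cg)@e,(hg-cg)@n,"hinge",hg+.16*e)
print("hinge top seen",ray("top",c(235,70),.105))
```

```text
[0.41575552 0.24271102 0.165     ] [0.44775632 0.23446409 0.165     ] [0.53047335 0.23449463 0.165     ] [0.52455346 0.21232371 0.165     ] 0.03304637433718499 0.022947653368750053
yaw tabs -14.451267099154611
yaw handle -14.949847671478608
post [0.48113275 0.26603559 0.088     ]
post [0.40182683 0.23001251 0.088     ]
post [0.41278719 0.28324339 0.088     ]
plate yaw [array([0.6846889, 0.1049645, 0.       ]), array([0.58822276, 0.12736937, 0.        ]), array([0.60080563, 0.18580716, 0.        ])]
ears scene [array([0.41937773, 0.24396086, 0.165     ]), array([0.45129062, 0.23447596, 0.165     ]), array([0.52631454, 0.2166573 , 0.165     ]), array([0.5329934 , 0.23735152, 0.165     ])]
-13.07548433865261
catch [0.42591148 0.23994496] handle [0.52864458 0.22827954] rel 0.10270863938465566 0.011878796870155773 hinge [0.68449623 0.19208201]
hinge top seen [0.68402177 0.1859096  0.105     ]
```

Spacings come out at 33 and 23 mm against 32 and 22 nominal. The two views agree within 4 mm, yaw is about -14.5°, and the hinge lands where I see it. I'll turn the tool so the jaws lie along pen x.

>>> move_arm --commands '[{"wz":1,"grip":0},{"wz":1,"grip":0},{"wz":1,"grip":0},{"wz":1,"grip":0},{"wz":1,"grip":0},{"wz":1,"grip":0},{"wz":1,"grip":0},{"wz":1,"grip":0},{"wz":1,"grip":0},{"wz":1,"grip":0},{"wz":1,"grip":0},{"wz":1,"grip":0},{"wz":1,"grip":0},{"wz":1,"grip":0}]'

```text
invalid input
```

```bash
cat >> h.py <<'E'
def plan(tgt,yaw):  # units to go, in the tool axes as they stand; yaw = tool y angle deg
    s=arm.observe();Rm=R.from_rotvec(s["orientation"])
    y=np.radians(yaw);Y=np.array([np.cos(y),np.sin(y),0]);Z=np.array([0,0,-1.]);X=np.cross(Y,Z)
    Rt=R.from_matrix(np.c_[X,Y,Z])
    print("t",s["t"],"pos",s["eef_pos"].round(4),"q6",s["q"][5].round(2),"open",s["opening"].round(4),"F",s["wrist_force"].round(1))
    print("shift units",(Rm.inv().apply(np.array(tgt)-s["eef_pos"])/.02).round(2),"turn units",(np.degrees((Rm.inv()*Rt).as_rotvec())/6).round(2))
E
python3 -c "
from h import *
plan([.4265,.2405,.21],-14.5)"
```

```text
Traceback (most recent call last):
  File "h.py", line 14, in plan
    print("t",s["t"],"pos",s["eef_pos"].round(4),"q6",s["q"][5].round(2),"open",s["opening"].round(4),"F",s["wrist_force"].round(1))
                                                                                ^^^^^^^^^^^^^^^^^^
AttributeError: 'float' object has no attribute 'round'
```

The row format was refused, probably because every field is required. I'll send full rows.

>>> move_arm --commands '[{"x":0,"y":0,"z":0,"wx":0,"wy":0,"wz":1,"grip":0},{"x":0,"y":0,"z":0,"wx":0,"wy":0,"wz":1,"grip":0},{"x":0,"y":0,"z":0,"wx":0,"wy":0,"wz":1,"grip":0},{"x":0,"y":0,"z":0,"wx":0,"wy":0,"wz":1,"grip":0},{"x":0,"y":0,"z":0,"wx":0,"wy":0,"wz":1,"grip":0},{"x":0,"y":0,"z":0,"wx":0,"wy":0,"wz":1,"grip":0},{"x":0,"y":0,"z":0,"wx":0,"wy":0,"wz":1,"grip":0},{"x":0,"y":0,"z":0,"wx":0,"wy":0,"wz":1,"grip":0},{"x":0,"y":0,"z":0,"wx":0,"wy":0,"wz":1,"grip":0},{"x":0,"y":0,"z":0,"wx":0,"wy":0,"wz":1,"grip":0},{"x":0,"y":0,"z":0,"wx":0,"wy":0,"wz":1,"grip":0},{"x":0,"y":0,"z":0,"wx":0,"wy":0,"wz":1,"grip":0},{"x":0,"y":0,"z":0,"wx":0,"wy":0,"wz":1,"grip":0},{"x":0,"y":0,"z":0,"wx":0,"wy":0,"wz":1,"grip":0}]'

```text
t: 1.5
eef_pos: [0.2003, 0.5328, 0.2022]
orientation: [2.537, 1.838, -0.026]
wrist_force: [-0.3, -0.4, -1.0]
opening: 0.0854
```

```bash
sed -i 's/s\["opening"\].round(4)/round(s["opening"],4)/' h.py
python3 -c "
from h import *
plan([.4265,.2405,.21],-14.5)"
```

```text
t 1.5 pos [0.2003 0.5328 0.2022] q6 1.41 open 0.0854 F [-0.3 -0.4 -1. ]
shift units [-10.36  15.3   -0.25] turn units [-0.04  0.17 -0.61]
```

>>> move_arm --commands '[{"x":-0.65,"y":0.96,"z":-0.1,"wx":0,"wy":0,"wz":-0.04,"grip":0},{"x":-0.65,"y":0.96,"z":-0.1,"wx":0,"wy":0,"wz":-0.04,"grip":0},{"x":-0.65,"y":0.96,"z":-0.1,"wx":0,"wy":0,"wz":-0.04,"grip":0},{"x":-0.65,"y":0.96,"z":-0.1,"wx":0,"wy":0,"wz":-0.04,"grip":0},{"x":-0.65,"y":0.96,"z":-0.1,"wx":0,"wy":0,"wz":-0.04,"grip":0},{"x":-0.65,"y":0.96,"z":-0.1,"wx":0,"wy":0,"wz":-0.04,"grip":0},{"x":-0.65,"y":0.96,"z":-0.1,"wx":0,"wy":0,"wz":-0.04,"grip":0},{"x":-0.65,"y":0.96,"z":-0.1,"wx":0,"wy":0,"wz":-0.04,"grip":0},{"x":-0.65,"y":0.96,"z":-0.1,"wx":0,"wy":0,"wz":-0.04,"grip":0},{"x":-0.65,"y":0.96,"z":-0.1,"wx":0,"wy":0,"wz":-0.04,"grip":0}]'

```text
t: 2.5
eef_pos: [0.3467, 0.3455, 0.2193]
orientation: [2.492, 1.897, -0.043]
wrist_force: [-0.2, -0.7, -0.3]
opening: 0.0856
```

```bash
python3 -c "
from h import *
plan([.4265,.2405,.22],-14.5)"
```

```text
t 2.5 pos [0.3467 0.3455 0.2193] q6 0.92 open 0.0856 F [-0.2 -0.7 -0.3]
shift units [-4.    5.24  0.02] turn units [-0.09  0.26 -0.16]
```

>>> move_arm --commands '[{"x":-0.66,"y":0.87,"z":-0.03,"wx":0,"wy":0.04,"wz":-0.04,"grip":0},{"x":-0.66,"y":0.87,"z":-0.03,"wx":0,"wy":0.04,"wz":-0.04,"grip":0},{"x":-0.66,"y":0.87,"z":-0.03,"wx":0,"wy":0.04,"wz":-0.04,"grip":0},{"x":-0.66,"y":0.87,"z":-0.03,"wx":0,"wy":0.04,"wz":-0.04,"grip":0},{"x":-0.66,"y":0.87,"z":-0.03,"wx":0,"wy":0.04,"wz":-0.04,"grip":0},{"x":-0.66,"y":0.87,"z":-0.03,"wx":0,"wy":0.04,"wz":-0.04,"grip":0},{"x":0,"y":0,"z":0,"wx":0,"wy":0.05,"wz":0,"grip":0}]'

```text
t: 3.2
eef_pos: [0.4303, 0.2351, 0.2208]
orientation: [-2.469, -1.926, 0.011]
wrist_force: [-0.2, 0.5, 0.8]
opening: 0.0852
```

```bash
python3 -c "
from h import *
plan([.4265,.2405,.123],-14.5)
cv2.imwrite('pics/s1.png',cv2.resize(arm.get_image('scene')[20:200,240:440],None,fx=3,fy=3))"
```

```text
t 3.2 pos [0.4303 0.2351 0.2208] q6 0.6 open 0.0852 F [-0.2  0.5  0.8]
shift units [ 0.21 -0.19  4.89] turn units [-0.12 -0.    0.07]
```

View pics/s1.png

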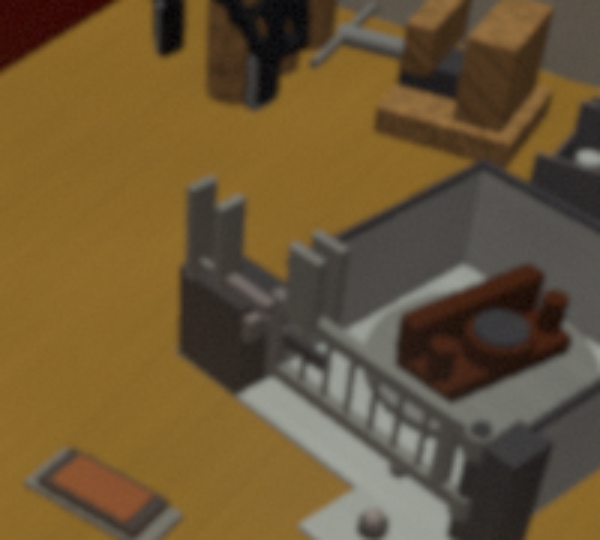

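The fingertips, at crop (168,40) and (262,95), straddle the catch pair at (200,185) and (230,205) with jaws along the pair. Everything else is untouched. I'll descend.

>>> move_arm --commands '[{"x":0.1,"y":-0.1,"z":0.3,"wx":0,"wy":0,"wz":0,"grip":0},{"x":0.1,"y":-0.08,"z":0.7,"wx":-0.05,"wy":0,"wz":0.05,"grip":0},{"x":0,"y":0,"z":0.85,"wx":0,"wy":0,"wz":0,"grip":0},{"x":0,"y":0,"z":0.85,"wx":0,"wy":0,"wz":0,"grip":0},{"x":0,"y":0,"z":0.85,"wx":0,"wy":0,"wz":0,"grip":0},{"x":0,"y":0,"z":0.6,"wx":0,"wy":0,"wz":0,"grip":0},{"x":0,"y":0,"z":0,"wx":0,"wy":0,"wz":0,"grip":0}]'

```text
t: 3.95
eef_pos: [0.4186, 0.2471, 0.1323]
orientation: [-2.466, -1.925, 0.012]
wrist_force: [0.5, -0.1, -0.3]
opening: 0.0852
```

```bash
python3 -c "
from h import *
plan([.4265,.2405,.123],-14.5)
cv2.imwrite('pics/s2.png',cv2.resize(arm.get_image('scene')[20:200,240:440],None,fx=3,fy=3))"
```

```text
t 3.95 pos [0.4186 0.2471 0.1323] q6 0.62 open 0.0852 F [ 0.5 -0.1 -0.3]
shift units [-0.22  0.47  0.46] turn units [-0.14 -0.02  0.07]
```

View pics/s2.png

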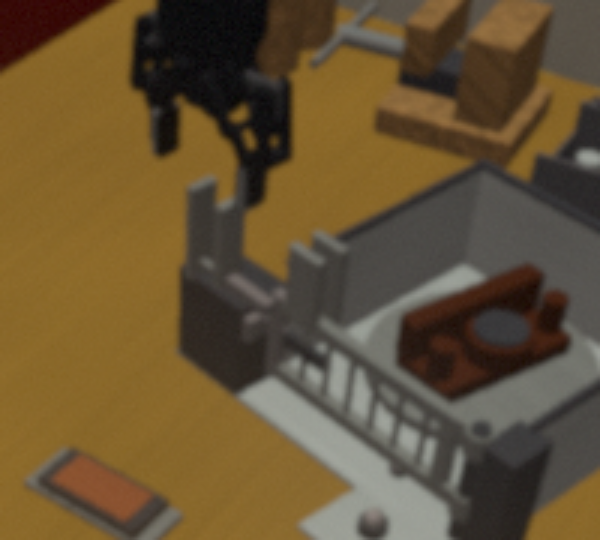

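```bash
python3 -c "
from h import *
s=arm.observe();p=s['eef_pos'];Rm=R.from_rotvec(s['orientation']).as_matrix();print(p,Rm.round(2))
for n in('scene','top'):
  for d in(-.042,.042):
    for b in (.013,.06):
      q=proj(n,p+Rm@np.array([0,d,-b])); print(n,d,b,q.round(1),((q-[240,20])*3).round())
  print(n,'tabs',[((proj(n,P)-[240,20])*3).round() for P in([.4168,.243,.165],[.449,.2345,.165])])
im=arm.get_image('top');print(arm.observe()['eef_pos']);cv2.imwrite('pics/t2.png',cv2.resize(im[150:330,60:260],None,fx=3,fy=3))"
```

```text
[0.4190396  0.24731453 0.13304855] [[ 0.24  0.97 -0.01]
 [ 0.97 -0.24  0.01]
 [ 0.   -0.01 -1.  ]]
scene -0.042 0.013 [295.9  79.5] [168. 179.]
scene -0.042 0.06 [296.2  61. ] [169. 123.]
scene 0.042 0.013 [320.6  96.3] [242. 229.]
scene 0.042 0.06 [321.8  77.5] [245. 173.]
scene tabs [array([199., 182.]), array([228., 202.])]
top -0.042 0.013 [133.4 306.9] [-320.  861.]
top -0.042 0.06 [125.3 307.5] [-344.  862.]
top 0.042 0.013 [148.3 260.1] [-275.  720.]
top 0.042 0.06 [141.1 258.3] [-297.  715.]
top tabs [array([-299.,  794.]), array([-281.,  738.])]
[0.42008403 0.2474025  0.13393494]
```

View pics/t2.png

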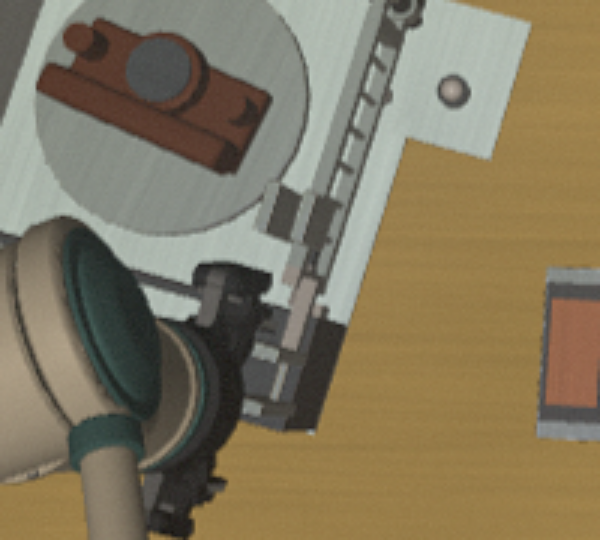

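The scene view shows the fingertips about 8 px above where the pose predicts, and slightly farther out. I'll check with a brightened overlay of the predicted points before going near the tabs.

```bash
python3 -c "
from h import *
o=[]
for n,(x,y) in(('scene',(265,20)),('top',(90,220))):
  im=arm.get_image(n);s=arm.observe();p=s['eef_pos'];Rm=R.from_rotvec(s['orientation']).as_matrix()
  c=cv2.resize(im[y:y+110,x:x+80],None,fx=5,fy=5,interpolation=cv2.INTER_CUBIC)
  c=(255*(c/255.)**.5).astype(np.uint8)
  for d in(-.042,.042,0):
    for b,col in((0,(0,0,255)),(.013,(0,255,0)),(.073,(255,0,0))):
      q=(proj(n,p+Rm@np.array([0,d,-b]))-[x,y]+.5)*5; cv2.circle(c,tuple(int(v) for v in q),3,col,-1)
  o.append(c);print(p)
cv2.imwrite('pics/o3.png',np.hstack(o))"
```

```text
[0.4208897  0.24744068 0.13456397]
[0.42133998 0.24737479 0.13491635]
```

View pics/o3.png

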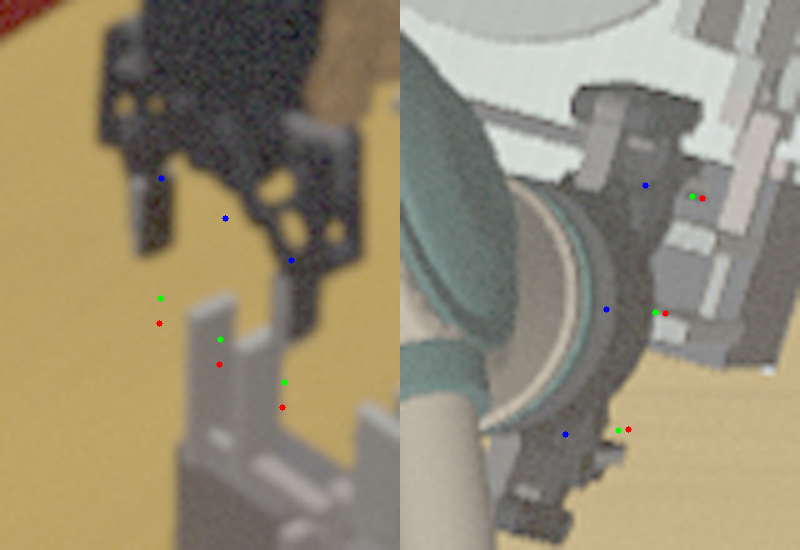

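```bash
python3 -c "
from h import *
def tri(a,b):
  L=[]
  for n,p in(('scene',a),('top',b)):
    c=arm.camera_model(n)['xyz'];d=ray(n,p,0)-c;L.append((c,d/np.linalg.norm(d)))
  A=sum(np.eye(3)-np.outer(d,d) for c,d in L);B=sum((np.eye(3)-np.outer(d,d))@c for c,d in L)
  x=np.linalg.solve(A,B);return x.round(4),[round(1e3*np.linalg.norm(np.cross(x-c,d)),1) for c,d in L]
print(tri((295.6,70),(133,310)),tri((324,87),(148,253)))
s=arm.observe();p=s['eef_pos'];Rm=R.from_rotvec(s['orientation']).as_matrix()
print(p,[(p+Rm@np.array([0,d,-.013])).round(4) for d in(-.05,.05)])
# body/knuckle point: lower right knuckle corner of scene
for z in(.13,.145,.16,.17,.18): print(z,ray('scene',(295.6,70),z).round(3),ray('scene',(324,87),z).round(3))
"
```

```text
(array([0.3768, 0.2528, 0.172 ]), [np.float64(3.3), np.float64(3.3)]) (array([0.4709, 0.2302, 0.1766]), [np.float64(0.4), np.float64(0.4)])
[0.42133998 0.24737479 0.13491635] [array([0.373 , 0.2595, 0.1484]), array([0.4699, 0.2351, 0.1474])]
0.13 [0.338 0.312 0.13 ] [0.434 0.292 0.13 ]
0.145 [0.353 0.292 0.145] [0.446 0.272 0.145]
0.16 [0.367 0.272 0.16 ] [0.458 0.252 0.16 ]
0.17 [0.377 0.258 0.17 ] [0.466 0.239 0.17 ]
0.18 [0.387 0.245 0.18 ] [0.474 0.226 0.18 ]
```

Triangulated, the tips agree laterally within about 6 mm but look higher than nominal. I'll go slightly lower than nominal (TCP z ≈ 0.115, still above the 0.102 bolt) and re-centre.

>>> move_arm --commands '[{"x":-0.2,"y":0.3,"z":0,"wx":0,"wy":0,"wz":0,"grip":0},{"x":0,"y":0,"z":0,"wx":-0.1,"wy":0,"wz":0.05,"grip":0},{"x":0,"y":0,"z":0.5,"wx":0,"wy":0,"wz":0,"grip":0},{"x":0,"y":0,"z":0.5,"wx":0,"wy":0,"wz":0,"grip":0},{"x":0,"y":0,"z":0,"wx":0,"wy":0,"wz":0,"grip":0},{"x":0,"y":0,"z":0,"wx":0,"wy":0,"wz":0,"grip":0}]'

```text
t: 4.75
eef_pos: [0.428, 0.242, 0.115]
orientation: [-2.483, -1.924, -0.015]
wrist_force: [0.5, 1.0, -0.1]
opening: 0.0852
```

```bash
python3 -c "
from h import *
plan([.4265,.2405,.115],-14.5)"
```

```text
t 4.75 pos [0.428 0.242 0.115] q6 0.62 open 0.0852 F [ 0.5  1.  -0.1]
shift units [-0.09 -0.05 -0.  ] turn units [ 0.05 -0.07  0.01]
```

Within 2 mm of the target. Closing now with still rows.

>>> move_arm --commands '[{"x":-0.05,"y":-0.05,"z":-0.02,"wx":0,"wy":0,"wz":0,"grip":0.3},{"x":0,"y":0,"z":-0.02,"wx":0,"wy":0,"wz":0,"grip":0.5},{"x":0,"y":0,"z":-0.02,"wx":0,"wy":0,"wz":0,"grip":0.6},{"x":0,"y":0,"z":0,"wx":0,"wy":0,"wz":0,"grip":0.7},{"x":0,"y":0,"z":0,"wx":0,"wy":0,"wz":0,"grip":1},{"x":0,"y":0,"z":0,"wx":0,"wy":0,"wz":0,"grip":1},{"x":0,"y":0,"z":0,"wx":0,"wy":0,"wz":0,"grip":1},{"x":0,"y":0,"z":0,"wx":0,"wy":0,"wz":0,"grip":1},{"x":0,"y":0,"z":0,"wx":0,"wy":0,"wz":0,"grip":1}]'

```text
t: 5.65
eef_pos: [0.427, 0.2418, 0.1181]
orientation: [-2.482, -1.924, -0.017]
wrist_force: [-0.0, -0.4, 1.3]
opening: 0.0254
```

```bash
python3 -c "
from h import *
plan([.4265,.2405,.115],-14.5)
a=cv2.resize(arm.get_image('scene')[40:150,265:365],None,fx=4,fy=4,interpolation=cv2.INTER_CUBIC);b=cv2.resize(arm.get_image('top')[200:310,90:190],None,fx=4,fy=4,interpolation=cv2.INTER_CUBIC)
cv2.imwrite('pics/g4.png',(255*(np.hstack([a,b])/255.)**.6).astype(np.uint8))"
```

```text
t 5.65 pos [0.427  0.2418 0.1181] q6 0.62 open 0.0254 F [-0.  -0.4  1.3]
shift units [-0.07 -0.01  0.15] turn units [ 0.06 -0.09  0.01]
```

View pics/g4.png

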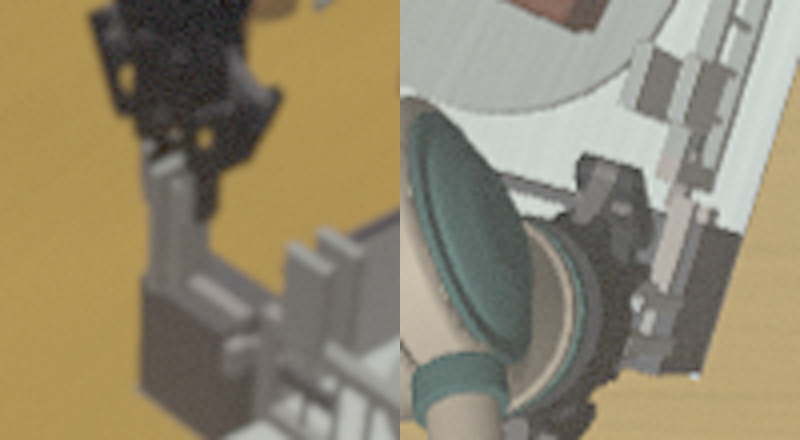

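The tabs are drawn together in the fingers: opening 25 mm, against a nominal 28 mm squeezed and 40 mm free. I'll release, lift and look once.

>>> move_arm --commands '[{"x":0,"y":0,"z":0,"wx":0,"wy":0,"wz":0,"grip":0},{"x":0,"y":0,"z":0,"wx":0,"wy":0,"wz":0,"grip":0},{"x":0,"y":0,"z":0,"wx":0,"wy":0,"wz":0,"grip":0},{"x":0,"y":0,"z":0,"wx":0,"wy":0,"wz":0,"grip":0},{"x":0,"y":0,"z":0,"wx":0,"wy":0,"wz":0,"grip":0},{"x":0,"y":0,"z":0,"wx":0,"wy":0,"wz":0,"grip":0},{"x":0,"y":0,"z":-0.3,"wx":0,"wy":0,"wz":0,"grip":0},{"x":0,"y":0,"z":-0.9,"wx":0,"wy":0,"wz":0,"grip":0},{"x":0,"y":0,"z":-0.9,"wx":0,"wy":0,"wz":0,"grip":0},{"x":0,"y":0,"z":-0.9,"wx":0,"wy":0,"wz":0,"grip":0},{"x":0,"y":0,"z":-0.9,"wx":0,"wy":0,"wz":0,"grip":0},{"x":0,"y":0,"z":-0.9,"wx":0,"wy":0,"wz":0,"grip":0},{"x":0,"y":0,"z":-0.05,"wx":0,"wy":0,"wz":0,"grip":0}]'

```text
t: 7.05
eef_pos: [0.4252, 0.2411, 0.22]
orientation: [-2.482, -1.921, -0.014]
wrist_force: [-0.4, -0.1, -1.2]
opening: 0.0854
```

```bash
python3 -c "
from h import *
plan([.53,.23,.215],-104.5)
a=cv2.resize(arm.get_image('scene')[70:150,285:385],None,fx=4,fy=4,interpolation=cv2.INTER_CUBIC);b=cv2.resize(arm.get_image('top')[210:310,100:200],None,fx=4,fy=4,interpolation=cv2.INTER_CUBIC)
a=cv2.copyMakeBorder(a,0,80,0,0,cv2.BORDER_CONSTANT)
cv2.imwrite('pics/g5.png',(255*(np.hstack([a,b])/255.)**.6).astype(np.uint8))"
```

```text
t 7.05 pos [0.4252 0.2411 0.22  ] q6 0.62 open 0.0854 F [-0.4 -0.1 -1.2]
shift units [0.77 5.21 0.27] turn units [-0.04 -0.09 15.  ]
```

View pics/g5.png

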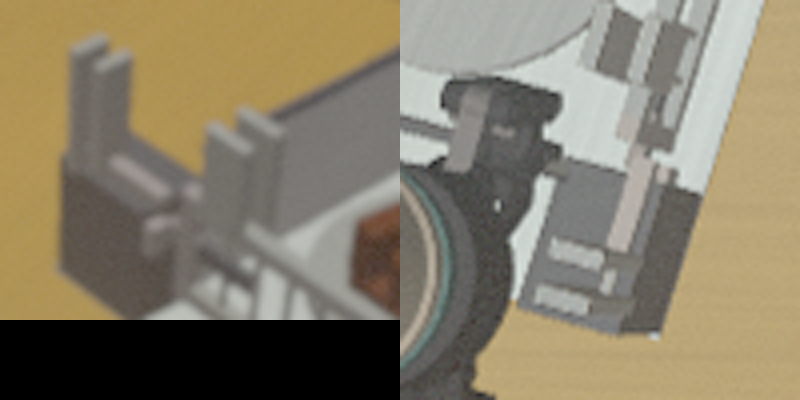

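In the top panel the tab tops are at (577,250) and (563,298), now about 21 mm apart where they were 33 (20 expected when home). The catch is home and stays. Next I go over the handle and turn 90°.

>>> move_arm --commands '[{"x":0.15,"y":0.87,"z":0,"wx":0,"wy":0,"wz":0,"grip":0},{"x":0.15,"y":0.87,"z":0,"wx":0,"wy":0,"wz":0,"grip":0},{"x":0.15,"y":0.87,"z":0,"wx":0,"wy":0,"wz":0,"grip":0},{"x":0.15,"y":0.87,"z":0,"wx":0,"wy":0,"wz":0,"grip":0},{"x":0.15,"y":0.87,"z":0,"wx":0,"wy":0,"wz":0,"grip":0},{"x":0,"y":0.3,"z":0,"wx":0,"wy":0,"wz":1,"grip":0},{"x":0,"y":0,"z":-0.02,"wx":0,"wy":0,"wz":1,"grip":0},{"x":0,"y":0,"z":-0.02,"wx":0,"wy":0,"wz":1,"grip":0},{"x":0,"y":0,"z":-0.02,"wx":0,"wy":0,"wz":1,"grip":0},{"x":0,"y":0,"z":-0.02,"wx":0,"wy":0,"wz":1,"grip":0},{"x":0,"y":0,"z":-0.02,"wx":0,"wy":0,"wz":1,"grip":0},{"x":0,"y":0,"z":-0.02,"wx":0,"wy":0,"wz":1,"grip":0},{"x":0,"y":0,"z":-0.02,"wx":0,"wy":0,"wz":1,"grip":0},{"x":0,"y":0,"z":-0.02,"wx":0,"wy":0,"wz":1,"grip":0},{"x":0,"y":0,"z":-0.02,"wx":0,"wy":0,"wz":1,"grip":0},{"x":0,"y":0,"z":-0.02,"wx":0,"wy":0,"wz":1,"grip":0},{"x":0,"y":0,"z":-0.02,"wx":0,"wy":0,"wz":1,"grip":0},{"x":0,"y":0,"z":-0.02,"wx":0,"wy":0,"wz":1,"grip":0},{"x":0,"y":0,"z":-0.02,"wx":0,"wy":0,"wz":1,"grip":0}]'

```text
t: 9.05
eef_pos: [0.5465, 0.2213, 0.1946]
orientation: [3.112, -0.344, -0.039]
wrist_force: [-0.7, 0.5, 1.0]
opening: 0.0853
```

```bash
python3 -c "
from h import *
plan([.530,.230,.215],-104.5)"
```

```text
t 9.05 pos [0.5465 0.2213 0.1946] q6 2.06 open 0.0853 F [-0.7  0.5  1. ]
shift units [-0.92 -0.23 -1.  ] turn units [0.12 0.22 0.31]
```

>>> move_arm --commands '[{"x":-0.5,"y":-0.1,"z":-0.3,"wx":0.1,"wy":0.2,"wz":0.2,"grip":0},{"x":-0.3,"y":-0.1,"z":-0.1,"wx":0,"wy":0,"wz":0.1,"grip":0},{"x":0,"y":0,"z":0,"wx":0,"wy":0,"wz":0,"grip":0},{"x":0,"y":0,"z":0,"wx":0,"wy":0,"wz":0,"grip":0}]'

```text
t: 9.45
eef_pos: [0.5364, 0.2273, 0.1977]
orientation: [3.111, -0.401, -0.011]
wrist_force: [-0.0, -0.3, -0.2]
opening: 0.0857
```

```bash
python3 -c "
from h import *
plan([.530,.230,.115],-104.5)"
```

```text
t 9.45 pos [0.5364 0.2273 0.1977] q6 2.11 open 0.0857 F [-0.  -0.3 -0.2]
shift units [-0.32 -0.07  4.14] turn units [ 0.06  0.06 -0.03]
```

>>> move_arm --commands '[{"x":-0.3,"y":-0.07,"z":0.2,"wx":0.05,"wy":0.05,"wz":0,"grip":0},{"x":0,"y":0,"z":0.4,"wx":0,"wy":0,"wz":0,"grip":0},{"x":0,"y":0,"z":0.7,"wx":0,"wy":0,"wz":0,"grip":0},{"x":0,"y":0,"z":0.8,"wx":0,"wy":0,"wz":0,"grip":0},{"x":0,"y":0,"z":0.7,"wx":0,"wy":0,"wz":0,"grip":0},{"x":0,"y":0,"z":0.3,"wx":0,"wy":0,"wz":0,"grip":0},{"x":0,"y":0,"z":0,"wx":0,"wy":0,"wz":0,"grip":0},{"x":0,"y":0,"z":0,"wx":0,"wy":0,"wz":0,"grip":0}]'

```text
t: 10.25
eef_pos: [0.5308, 0.2298, 0.1298]
orientation: [3.114, -0.399, -0.003]
wrist_force: [0.1, -0.2, 0.1]
opening: 0.085
```

```bash
python3 -c "
from h import *
plan([.530,.230,.116],-104.5)
a=cv2.resize(arm.get_image('scene')[40:150,285:385],None,fx=4,fy=4,interpolation=cv2.INTER_CUBIC);b=cv2.resize(arm.get_image('top')[170:280,100:200],None,fx=4,fy=4,interpolation=cv2.INTER_CUBIC)
cv2.imwrite('pics/g6.png',(255*(np.hstack([a,b])/255.)**.6).astype(np.uint8))"
```

```text
t 10.25 pos [0.5308 0.2298 0.1298] q6 2.11 open 0.085 F [ 0.1 -0.2  0.1]
shift units [-0.04 -0.    0.69] turn units [ 0.02  0.02 -0.02]
```

View pics/g6.png

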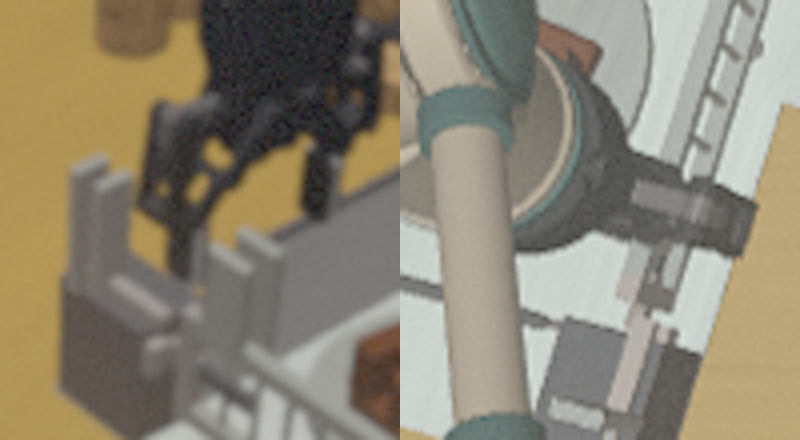

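The fingers straddle both handle plates: tips at (180,275) outside and (318,210) inside, with the plates at (230,250) and (265,238). I'll go down 12 mm more and squeeze.

>>> move_arm --commands '[{"x":0,"y":0,"z":0.35,"wx":0,"wy":0,"wz":0,"grip":0},{"x":0,"y":0,"z":0.35,"wx":0,"wy":0,"wz":0,"grip":0},{"x":0,"y":0,"z":0,"wx":0,"wy":0,"wz":0,"grip":0},{"x":0,"y":0,"z":0,"wx":0,"wy":0,"wz":0,"grip":0.4},{"x":0,"y":0,"z":0,"wx":0,"wy":0,"wz":0,"grip":0.6},{"x":0,"y":0,"z":0,"wx":0,"wy":0,"wz":0,"grip":0.7},{"x":0,"y":0,"z":0,"wx":0,"wy":0,"wz":0,"grip":1},{"x":0,"y":0,"z":0,"wx":0,"wy":0,"wz":0,"grip":1},{"x":0,"y":0,"z":0,"wx":0,"wy":0,"wz":0,"grip":1},{"x":0,"y":0,"z":0,"wx":0,"wy":0,"wz":0,"grip":1}]'

```text
t: 11.35
eef_pos: [0.5323, 0.231, 0.1174]
orientation: [-3.116, 0.395, -0.004]
wrist_force: [0.3, 1.5, 0.7]
opening: 0.0177
```

```bash
python3 -c "
from h import *
plan([.530,.230,.116],-104.5)
h=np.array([.685,.190]);p=arm.observe()['eef_pos'][:2]-h;print(np.linalg.norm(p),np.degrees(np.arctan2(p[1],p[0])))"
```

```text
t 11.35 pos [0.5323 0.231  0.1174] q6 2.11 open 0.0177 F [0.3 1.5 0.7]
shift units [-0.1   0.08  0.07] turn units [-0.01 -0.03  0.01]
0.1580781125484704 164.9498656068676
```

Opening is 17.7 mm (20 nominal, with the same -2.5 mm offset as on the catch), so the trigger is fully in. TCP-to-hinge radius is 158 mm. I'll start the swing at 3° per row (y 0.42, wz -0.5).

>>> move_arm --commands '[{"x":0,"y":0.2,"z":0,"wx":0,"wy":0,"wz":-0.25,"grip":1},{"x":0.01,"y":0.42,"z":0,"wx":0,"wy":0,"wz":-0.5,"grip":1},{"x":0.01,"y":0.42,"z":0,"wx":0,"wy":0,"wz":-0.5,"grip":1},{"x":0.01,"y":0.42,"z":0,"wx":0,"wy":0,"wz":-0.5,"grip":1}]'

```text
t: 11.75
eef_pos: [0.5269, 0.202, 0.1174]
orientation: [3.14, -0.098, 0.002]
wrist_force: [-0.5, 0.7, 1.2]
opening: 0.0174
```

```bash
cat >> h.py <<'E'
def arc(h=(.685,.190)):
    s=arm.observe();p=s["eef_pos"][:2]-np.array(h);Y=R.from_rotvec(s["orientation"]).as_matrix()[:,1]
    F=s["wrist_force"]; tx=R.from_rotvec(s["orientation"]).inv().apply(F)
    print("t",s["t"],"z",s["eef_pos"][2].round(4),"r",np.linalg.norm(p).round(4),"pos angle",(np.degrees(np.arctan2(p[1],p[0]))%360-165).round(1),"tool angle",((np.degrees(np.arctan2(Y[1],Y[0]))+104.5)).round(1),"open",round(s["opening"],4),"F tool",tx.round(1),"T",s["wrist_torque"].round(2),"tilt",R.from_rotvec(s["orientation"]).as_matrix()[:2,2].round(3))
E
python3 -c "
from h import *
arc()"
```

```text
t 11.75 z 0.1174 r 0.1586 pos angle 10.7 tool angle 10.9 open 0.0174 F tool [-0.6 -0.6 -1.2] T [-0.2   0.03 -0.01] tilt [ 0.001 -0.   ]
```

The gate swings freely, with position and tool angles both near 11° and force around 1 N. Continuing.

>>> move_arm --commands '[{"x":0.01,"y":0.42,"z":0,"wx":0,"wy":0,"wz":-0.5,"grip":1},{"x":0.01,"y":0.42,"z":0,"wx":0,"wy":0,"wz":-0.5,"grip":1},{"x":0.01,"y":0.42,"z":0,"wx":0,"wy":0,"wz":-0.5,"grip":1},{"x":0.01,"y":0.42,"z":0,"wx":0,"wy":0,"wz":-0.5,"grip":1},{"x":0.01,"y":0.42,"z":0,"wx":0,"wy":0,"wz":-0.5,"grip":1},{"x":0.01,"y":0.42,"z":0,"wx":0,"wy":0,"wz":-0.5,"grip":1},{"x":0.01,"y":0.42,"z":0,"wx":0,"wy":0,"wz":-0.5,"grip":1},{"x":0.01,"y":0.42,"z":0,"wx":0,"wy":0,"wz":-0.5,"grip":1}]'

```text
t: 12.55
eef_pos: [0.5352, 0.1342, 0.1174]
orientation: [-3.087, -0.579, 0.0]
wrist_force: [-1.7, 5.1, 1.6]
opening: 0.0172
```

```bash
python3 -c "
from h import *
arc()"
```

```text
t 12.55 z 0.1174 r 0.1598 pos angle 35.4 tool angle 35.7 open 0.0172 F tool [ 0.3 -5.3 -1.6] T [ 0.34 -0.01  0.02] tilt [-0.     0.001]
```

>>> move_arm --commands '[{"x":0.01,"y":0.45,"z":0,"wx":0,"wy":0,"wz":-0.5,"grip":1},{"x":0.01,"y":0.45,"z":0,"wx":0,"wy":0,"wz":-0.5,"grip":1},{"x":0.01,"y":0.45,"z":0,"wx":0,"wy":0,"wz":-0.5,"grip":1},{"x":0.01,"y":0.45,"z":0,"wx":0,"wy":0,"wz":-0.5,"grip":1},{"x":0.01,"y":0.42,"z":0,"wx":0,"wy":0,"wz":-0.5,"grip":1},{"x":0.01,"y":0.42,"z":0,"wx":0,"wy":0,"wz":-0.5,"grip":1},{"x":0.01,"y":0.42,"z":0,"wx":0,"wy":0,"wz":-0.5,"grip":1},{"x":0.01,"y":0.42,"z":0,"wx":0,"wy":0,"wz":-0.5,"grip":1}]'

```text
t: 13.35
eef_pos: [0.5711, 0.0765, 0.1174]
orientation: [-2.888, -1.225, 0.002]
wrist_force: [-0.8, 1.9, 0.4]
opening: 0.0175
```

```bash
python3 -c "
from h import *
arc()"
```

```text
t 13.35 z 0.1174 r 0.1608 pos angle 59.9 tool angle 60.5 open 0.0175 F tool [ 0.8 -2.  -0.4] T [-0.22 -0.37 -0.04] tilt [-0.003  0.004]
```

Past the detent and holding at about 60°. I'll go to about 78° and settle.

>>> move_arm --commands '[{"x":0.01,"y":0.42,"z":0,"wx":0,"wy":0,"wz":-0.5,"grip":1},{"x":0.01,"y":0.42,"z":0,"wx":0,"wy":0,"wz":-0.5,"grip":1},{"x":0.01,"y":0.42,"z":0,"wx":0,"wy":0,"wz":-0.5,"grip":1},{"x":0.01,"y":0.42,"z":0,"wx":0,"wy":0,"wz":-0.5,"grip":1},{"x":0,"y":0.3,"z":0,"wx":0,"wy":0,"wz":-0.35,"grip":1},{"x":0,"y":0.2,"z":0,"wx":0,"wy":0,"wz":-0.25,"grip":1},{"x":0,"y":0.1,"z":0,"wx":0,"wy":0,"wz":-0.12,"grip":1},{"x":0,"y":0.03,"z":0,"wx":0,"wy":0,"wz":0,"grip":1},{"x":0,"y":0.03,"z":0,"wx":0,"wy":0,"wz":0,"grip":1},{"x":0,"y":0.03,"z":0,"wx":0,"wy":0,"wz":0,"grip":1}]'

```text
t: 14.35
eef_pos: [0.6084, 0.048, 0.1174]
orientation: [-2.676, -1.632, 0.004]
wrist_force: [-4.1, 3.1, 1.1]
opening: 0.0175
```

```bash
python3 -c "
from h import *
arc()
a=cv2.resize(arm.get_image('scene')[40:240,260:460],None,fx=2,fy=2,interpolation=cv2.INTER_CUBIC);b=cv2.resize(arm.get_image('top')[110:310,100:300],None,fx=2,fy=2,interpolation=cv2.INTER_CUBIC)
arc();cv2.imwrite('pics/g7.png',(255*(np.hstack([a,b])/255.)**.6).astype(np.uint8))"
```

```text
t 14.35 z 0.1174 r 0.1613 pos angle 76.6 tool angle 77.3 open 0.0175 F tool [ 0.9 -5.  -1.1] T [-0.11 -0.33  0.19] tilt [-0.006  0.004]
t 14.45 z 0.1174 r 0.1613 pos angle 76.7 tool angle 77.3 open 0.0175 F tool [ 0.2 -4.8 -1.2] T [-0.09 -0.3   0.2 ] tilt [-0.005  0.004]
```

View pics/g7.png

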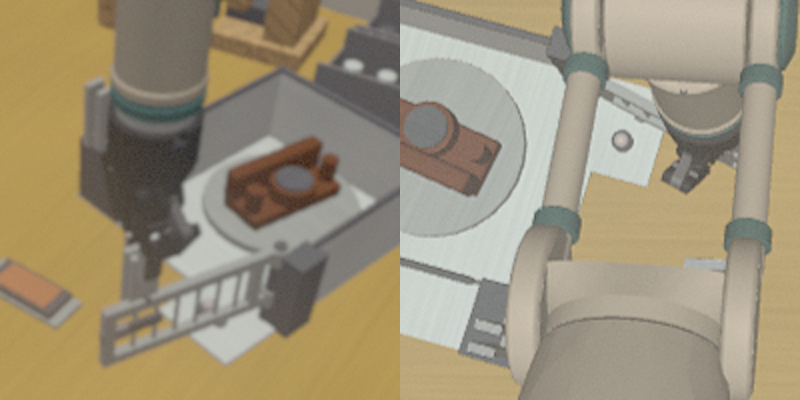

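The gate stands wide in both views (scene: from hinge (300,280) to its free end at (105,345)). The handle is still gripped, the catch tabs are still together, and the visible pad is undisturbed. The angle is steady at about 77°, so I'll hand in.

```bash
python3 -c "
from h import *
arc();print(arm.hand_in())"
```

```text
t 14.45 z 0.1174 r 0.1613 pos angle 76.7 tool angle 77.3 open 0.0175 F tool [ 0.2 -4.8 -1.2] T [-0.09 -0.3   0.2 ] tilt [-0.005  0.004]
the job is handed in; nothing more can be done
None
```

I squeezed the post catch home and released it. I then gripped and squeezed the gate handle and swung the gate past its detent. I handed the job in at 14.5 s of the 54 s, still gripping the handle.

**Last checks**
- **Gate:** it stands at about 77° by both hand position and tool angle, and the last readings were steady to 0.1°. The handle load was about 5 N. The task suggests 3 N when wide, so this is a little more than expected.
- **Trigger:** the fingers held at a 17.5 mm opening throughout the swing, so the trigger is fully in.
- **Catch:** its tab tops measured about 21 mm apart after release, down from 33 mm, against 20 mm expected when home.
- **Loose parts:** one brake pad is in plain view and undisturbed in the final picture. I did not check the other pad, the cap or the pin again, though the gripper went nowhere near them.

**Disagreements**
- **Finger height:** the open fingertips appeared about 25 mm higher in the pictures than the stated tool geometry gives. I gripped about 6–8 mm lower than planned to allow for it.
- **Opening reading:** it read about 2.5 mm under nominal on both grips.

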